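# Fit the loading plate, free the sagging bolt and hold the sample bay's gate ajar

### The arm

A 6-joint arm with a two-finger parallel gripper is mounted at the origin on a cart in front of the work surface, level with it; the furniture and walls round the work are solid. World frame = base frame: x ahead of the robot, y to its left, z up, the work surface at z = 0. Lengths are in mm, angles in degrees, forces in N, time in s.
With the tool pointing down it reaches from about 350 to 850 mm from the base axis. Payload 8.1 kg.
Tool frame: the origin (TCP) lies midway between the tips of the shut fingers; the grasp point (between the pads) lies 19 mm behind it; z points along the fingers, y is the direction in which the jaws open and shut (so a half turn about z gives the same grasp; the last joint's range is limited). The gripper opens to 85 mm and grips with 20 to 120 N. Pads are 22 mm wide; open, the fingers measure 114 mm over their backs; the gripper's body (76 mm by 85 mm) begins 54 mm behind the grasp point. The pads swing forward as they close: fully open they stand 13 mm farther back than shut.
Start: joints at [-75.539, 7.471, 85.268, -0, 87.261, -4.893], TCP at [198.867, -566.089, 231.292] pointing down, gripper open.
Joint ranges: [-169.43, 169.43], [-51.17, 129.36], [1.28, 143.12], [-76.62, 256.62], [0, 156.53], [-152.29, 152.29]. Speed limits (degrees/s): [136.94, 136.94, 159.86, 180, 180, 180].

### API

Orientations are given as [roll, pitch, yaw] about the fixed x, y, z axes, in that order (R = Rz(yaw) Ry(pitch) Rx(roll)).
In Python, from bench import telemetry, snapshot, camera_params, job gives the robot as it stands. The module is installed in compiled form; this text tells all that it offers.
- The arm moves only by the shell command python3 -m jog 'ROWS' [FORCE]. ROWS is JSON, a list that holds one entry, the list of rows, each a list of 7 numbers: the shift along the tool's x, y, z in units of 50 mm (1.0 is 50 mm), then the turn, a rotation vector about the tool's x, y, z in units of 2 pi rad (1.0 is 2 pi rad), then the opening, from 0 (shut) to 1 (fully open). In form: [[[dx, dy, dz, rx, ry, rz, claw], ...]]. A call has 1 to 12 rows; each row shifts and turns the commanded pose from where the row before left it, along the tool's axes as they then stand; what a row does not reach is not made up. A row lasts 1/8 s, in which the tool goes at most 62.5 mm and 10.7 degrees, less where a joint would pass 70% of its speed; a pose out of reach is approached as far as the arm can. A call with a number of a shift or a turn outside -1 to 1 is refused whole. A call with a gripper value outside its range is refused whole. The fingers move at their own pace and stop on an object; FORCE is the grip in N (left out, the last holds). Time passes only in rows, so rows that do not move let the fingers close. It gives the time, the measured TCP pose, the force and the opening at its end, in the units of the state.
- telemetry.sense(): the state, without advancing time (a new reading comes with each control period).
- snapshot(name): name is "scene" or "top" or "wrist"; returns (picture, depth): 384x512x3 uint8, red, green, blue; 384x512 float32, mm along the optical axis (not along the pixel's ray), 0 where there is no reading.
- camera_params(name): a dict with "K" (3x3 intrinsics, pixels), "extrinsics" (4x4, takes a point from camera to world coordinates). Camera axes: x right, y down, z forward; pixel columns grow to the right and rows downward; lengths in mm; the calibration is good to about 2 mm. A picture is of the moment at which its call begins: read the wrist's pose just before it. camera_params takes no time and is no camera call; for the wrist camera it gives the pose at the moment of the call.
- job.hand_in(): hands the job in, once; it reports no verdict.
The state is a dict: "time": time; "joint_pos": joint angles; "qd": joint speeds; "joint_efforts": joint torques, N m; "tool_pos": TCP position; "tcp_rot": TCP orientation; "ft_force": force on the tool from outside, world axes, zero at the start; "wrist_torque": the same for the moment, N m; "finger_gap": finger opening in mm.
Only numpy, scipy, OpenCV 4.12 (cv2) and the standard library are available. Lean on these libraries where they do the work, as an engineer would, in place of code of your own. Each camera call takes 0.05 s, during which the arm holds its last target. There are 200 camera calls.

### The job

Make the sample bay ready for unloading: first lower the loading plate with the grip bar gently (do not drop it) over the two locating pins in front of the gate until it lies flush, and let go of it. Then take the stem of the gate's bolt, lift the sagging bolt over the bent-up lip of its keeper while pulling it right back, swing the gate about 30 degrees open towards you and finish while still holding it there, since its spring would shut it. Leave the petri dish, timer and beaker alone.

Things in the scene. Friction and masses are not known exactly. Their poses are not given: they have to be found in the camera images.
- bay: Grey sample bay fixed to the bench, 270 mm wide (y -140 to +130 mm), 130 mm deep behind the gate, clear roof 109 mm high, a rack inside. Origin on the bench under the gate line near its middle; its x points into the bay (away from the robot at yaw 0), y to the left along the closed gate, z up. In front of the gate lies its apron pad (8 mm thick, 115 x 145 mm) with two upright 10 mm steel pins with tapered tips, 14 mm tall above the pad.
- seat (a point): Point on the apron pad's top midway between the pins, axes as the bay's; 8 mm above the bench, at bay x -100, y +30 mm. The pins stand at (+34, -50) and (-34, +50) mm from it in x, y. The loading plate is home when its origin is here with the same axes (or turned half round).
- plate: Loose aluminium loading plate, 100 (x) x 130 (y) x 8 mm, 0.2 to 0.4 kg, lying on the bench to the left of the bay. Origin at the centre of its underside, z up. Two 13 mm through holes at (+34, -50) and (-34, +50) mm. In the middle of the top stands a black grip bar, 34 mm along x, 14 mm along y, from 8 to 44 mm above the underside: pinch it along y.
- gate: Aluminium-framed clear gate, 12 mm thick, 170 mm wide, 30 to 114 mm above the bench. Its origin lies on the bench under the vertical hinge at its left (+y) end; its axes are the bay's when shut, and y points from the free end to the hinge. It carries the bolt and the bolt's two loops on its top rail; the loops reach 153 mm above the bench.
- gate_swing (a joint): Gate angle, rad: 0 shut, grows as the free end swings out of the bay towards the robot (clockwise from above), stop at 0.75. A spring shuts it when let go: about 0.24 N m at 0, 0.44 N m at 0.5 rad.
- gate_pivot (a point): Point on the vertical hinge axis at 125 mm above the bench, at bay x 0, y +100 mm.
- bolt_grip (a point): Point on the axis of the bolt's upright stem, 40 mm above the bolt's axis and 22 mm below the stem's top (165 mm above the bench at rest). The stem is 14 mm thick, of steel; the bolt lies along the gate's top rail. At rest the stem stands 140 mm from the hinge axis, 32 mm left of the loop by the keeper and 85 mm right of the other loop, so pinch it across the gate (along the bay's x). Axes as the gate's.
- bolt_slide (a joint): How far the bolt is drawn back along the gate towards the hinge (gate +y), m: 0 to 0.005 at the start, 0.045 at its stop. From 0.033 on the bolt's end is clear of the keeper and the gate can swing. Friction is under 1 N.
- bolt_lift (a joint): How far the bolt is lifted in its tall worn loops, m: 0 sagging, 0.014 at the top; it falls back by its own weight (0.14 kg).
- keeper_lip (a point): Middle of the top edge of the keeper's bent-up lip, on the bay's right-hand post. The 26 mm collar near the bolt's end hangs behind it, 6 mm too low: the bolt draws only about 7 mm and stops unless it is lifted by more than 6 mm (about 10 mm is good), and must stay lifted until it is drawn back 0.025. Two cheeks of the keeper, reaching 138 mm above the bench, block the gate until the bolt is drawn back 0.033.
- petri: Petri dish, 57 mm across, 14 mm high, on the bench in front to the right; bystander. Origin at its underside.
- timer: White laboratory timer lying flat, 62 x 62 x 14 mm, left behind; bystander. Origin at its underside.
- beaker: Glass beaker, 54 mm across, 68 mm high, left behind; bystander. Origin at its underside.

How it is judged:
By the outcome, as a careful person would: the job done as asked, in the order asked, and still so for the second after the job is handed in, while the arm keeps its last pose, push and grip.
It also fails if it takes over 53 s, if anything falls off the work surface, if the arm or the gripper's body presses on something with over 40 N, if the wrist force passes 120 N, or if a joint passes its speed limit or range.

## Working session

There is one attempt and no reset: what is moved stays moved. The work goes in short steps, Python scripts to look and compute and a shell command to move; the robot and the scene stay as the last step left them, time stands still between calls to the robot, and variables do not carry over. Pictures are saved under pics/ and viewed, about 8 in all and at most 12, crops included, and the job is handed in when it is done.

```bash
mkdir -p pics; cat > h.py <<'E'
import numpy as np, cv2
from bench import telemetry, snapshot, camera_params, job
def rays(name_or_cp,uv):
    cp=camera_params(name_or_cp) if isinstance(name_or_cp,str) else name_or_cp
    K=np.array(cp["K"]);T=np.array(cp["extrinsics"])
    uv=np.atleast_2d(np.array(uv,float))
    d=np.c_[uv,np.ones(len(uv))]@np.linalg.inv(K).T
    return T[:3,3], d@T[:3,:3].T
def plane(n,uv,z):
    o,d=rays(n,uv); return o+d*((z-o[2])/d[:,2])[:,None]
def cloud(n,dep):
    v,u=np.mgrid[:384,:512]; o,d=rays(n,np.c_[u.ravel(),v.ravel()])
    return (o+d*dep.ravel()[:,None]).reshape(384,512,3)
def save(p,im): cv2.imwrite(p,cv2.cvtColor(im,cv2.COLOR_RGB2BGR))
E
python3 - <<'E'
from h import *
s=telemetry.sense(); print(s)
for n in("scene","top"):
    im,d=snapshot(n); np.savez(f"{n}0.npz",im=im,d=d); save(f"pics/{n}0.png",im)
    cp=camera_params(n); print(n,np.round(cp["K"],1).tolist(),np.round(cp["extrinsics"],3).tolist())
E
```

```text
{'time': 0.0, 'joint_pos': array([-7.55391706e+01,  7.51540187e+00,  8.53287730e+01,  1.58030845e-04,
        8.72627083e+01, -4.89506268e+00]), 'qd': array([-0.02864997,  0.05885676, -0.05037606, -0.03819052,  0.06475096,
        0.07631437]), 'joint_efforts': array([-4.68493708e-04, -5.69383979e+01, -5.00555992e+01, -1.67767994e-04,
        1.45286802e-02, -3.36060992e-06]), 'tool_pos': array([ 198.72469648, -565.5490384 ,  230.24623476]), 'tcp_rot': array([-1.79893520e+02, -9.27771113e-03,  1.93558758e+01]), 'ft_force': array([-0.03307415, -0.15153198, -0.22263718]), 'wrist_torque': array([ 0.03069756, -0.04632729, -0.007483  ]), 'finger_gap': 85.39776626848898}
scene [[361.7, 0.0, 257.4], [0.0, 361.7, 190.2], [0.0, 0.0, 1.0]] [[0.884, 0.331, -0.33, 843.209], [0.467, -0.595, 0.654, -498.303], [0.02, -0.732, -0.681, 751.003], [0.0, 0.0, 0.0, 1.0]]
top [[483.4, 0.0, 255.9], [0.0, 483.4, 193.2], [0.0, 0.0, 1.0]] [[-0.01, -0.994, 0.104, 409.933], [-1.0, 0.011, 0.012, 99.836], [-0.013, -0.104, -0.994, 1424.318], [0.0, 0.0, 0.0, 1.0]]
```

View pics/scene0.png

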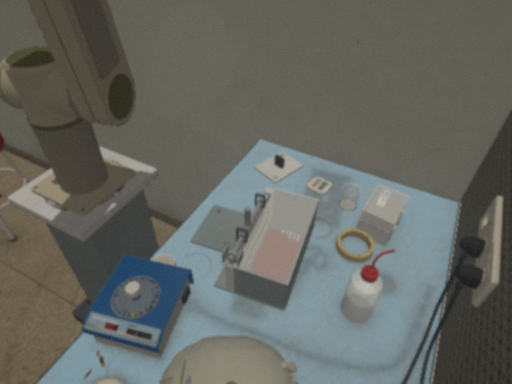

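View pics/top0.png

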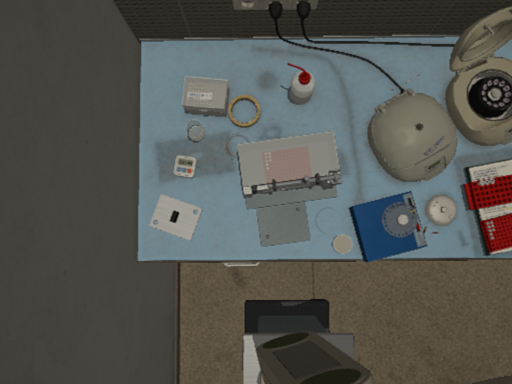

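The scene view shows the plate with its black bar at about (280,162) and the bay at (270,245). In the top view the plate is at (176,217), the pad at (284,224) and the bolt on the gate rail along (250,190)-(340,178). Next I'll enlarge the top view.

```bash
python3 - <<'E'
from h import *
f=np.load("top0.npz"); im,d=f["im"],f["d"]
c=im[122:257,142:354]; save("pics/topc.png",cv2.resize(c,None,fx=3.7,fy=3.7,interpolation=cv2.INTER_CUBIC))
P=cloud("top",d)
hsv=cv2.cvtColor(im,cv2.COLOR_RGB2HSV)
# plate: bright low-sat, in region
def blob(m,box,z,nm):
    mm=np.zeros(m.shape,np.uint8); x0,y0,x1,y1=box; mm[y0:y1,x0:x1]=m[y0:y1,x0:x1]
    mm=cv2.morphologyEx(mm,cv2.MORPH_CLOSE,np.ones((3,3)))
    cs,_=cv2.findContours(mm,cv2.RETR_EXTERNAL,cv2.CHAIN_APPROX_NONE); c=max(cs,key=cv2.contourArea)
    w=plane("top",c[:,0,:],z)[:,:2].astype(np.float32); r=cv2.minAreaRect(w)
    print(nm,cv2.contourArea(c),np.round(r[0],1),np.round(r[1],1),round(r[2],1))
sat,val=hsv[...,1],hsv[...,2]
print("plate px",hsv[205,170],"pad",hsv[225,284],"bench",hsv[245,220],"bar",hsv[217,175])
blob(((sat<45)&(val>120)).astype(np.uint8),(145,190,208,245),8,"plate")
blob((val<70).astype(np.uint8),(160,200,190,232),44,"bar")
blob(((sat<60)&(val>70)).astype(np.uint8),(240,200,325,255),8,"pad")
print("heights plate",P[205,170],"bar",P[217,175],"pad",P[225,284],"roof",P[150,290])
E
```

```text
plate px [ 20  19 161] pad [ 70  14 109] bench [ 97  46 139] bar [120  26  10]
plate 1546.5 [492.3 354.3] [134.6 104.6] 69.8
bar 46.5 [491.2 350.9] [16.1 30.1] 68.5
pad 4536.0 [458.8  41.5] [246.8 157.7] 89.4
heights plate [526.72483745 370.89301485   5.27913237] bar [488.96742041 348.9995749   43.19208928] pad [464.3089974   35.60360987   4.10246203] roof [667.6607094   20.21031108 104.33278991]
```

View pics/topc.png

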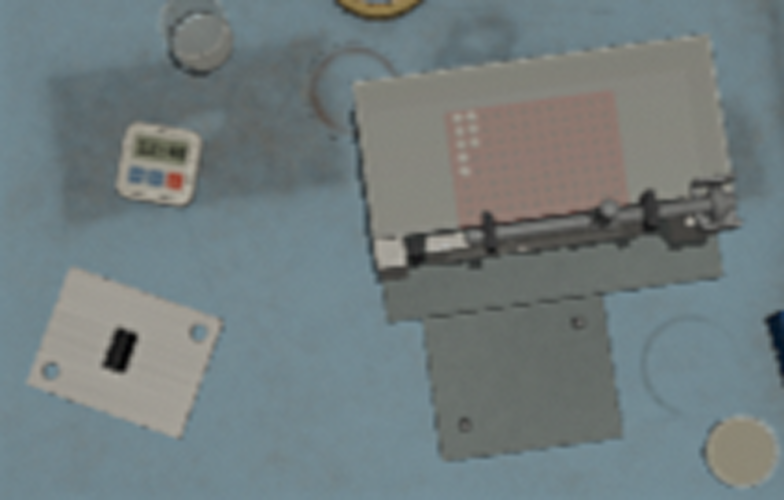

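```bash
python3 - <<'E'
from h import *
f=np.load("top0.npz"); im,d=f["im"],f["d"]; P=cloud("top",d)
g=cv2.cvtColor(im,cv2.COLOR_RGB2GRAY).astype(float)
def cen(u,v,r=4,dark=True):
    for _ in range(3):
        ui,vi=int(round(u)),int(round(v)); w=g[vi-r:vi+r+1,ui-r:ui+r+1]; b=np.median(w)
        k=np.clip((b-w if dark else abs(w-b))-6,0,None); yy,xx=np.mgrid[-r:r+1,-r:r+1]
        u,v=ui+(k*xx).sum()/k.sum(),vi+(k*yy).sum()/k.sum()
    return u,v
a0=np.degrees(np.arctan2(100,-68))
for nm,p,q,z in(("holes",(155.5,222.3),(195.5,211.7),8),("pins",(267.4,236.9),(298.2,209.),20)):
    p,q=cen(*p),cen(*q,r=4); W=plane("top",[p,q],z); dv=W[0]-W[1]
    print(nm,np.round([p,q],2).tolist(),"mid",W.mean(0).round(1),"dist",np.hypot(*dv[:2]).round(1),"yaw",round(np.degrees(np.arctan2(dv[1],dv[0]))-a0,2))
# pad front edge via contour: sat/val
hsv=cv2.cvtColor(im,cv2.COLOR_RGB2HSV); m=((hsv[...,1]<32)&(hsv[...,2]>60)).astype(np.uint8)
mm=np.zeros_like(m); mm[206:250,250:318]=m[206:250,250:318]
c=max(cv2.findContours(mm,0,1)[0],key=cv2.contourArea); r=cv2.minAreaRect(plane("top",c[:,0],8)[:,:2].astype(np.float32)); print("pad",r)
# roof outline from depth
m=((P[...,2]>85)&(P[...,2]<125)).astype(np.uint8); m[:,:220]=0;m[:,360:]=0;m[:110]=0; m[220:]=0
c=max(cv2.findContours(m,0,1)[0],key=cv2.contourArea); print("roof",cv2.minAreaRect(plane("top",c[:,0],109)[:,:2].astype(np.float32)))
print("stem top",plane("top",[[306,179]],187), [ (u,v,P[v,u].round(0).tolist()) for u in(304,306,308) for v in(177,179,181)])
E
```

```text
holes [[154.8, 221.63], [195.95, 212.2]] mid [491.2 354.2   8. ] dist 123.8 yaw -21.89
pins [[267.06, 236.11], [297.25, 208.8]] mid [471.2  41.4  20. ] dist 118.3 yaw 7.17
pad ((470.60052490234375, 48.388912200927734), (120.80550384521484, 160.76882934570312), 6.931553363800049)
roof ((631.2775268554688, 25.846450805664062), (144.1759033203125, 269.8376159667969), 7.253521919250488)
stem top [[575.12702763 -14.70090644 187.        ]] [(304, 177, [581.0, -10.0, 184.0]), (304, 179, [575.0, -10.0, 187.0]), (304, 181, [573.0, -11.0, 165.0]), (306, 177, [581.0, -15.0, 183.0]), (306, 179, [576.0, -15.0, 183.0]), (306, 181, [571.0, -15.0, 178.0]), (308, 177, [580.0, -20.0, 188.0]), (308, 179, [575.0, -20.0, 188.0]), (308, 181, [577.0, -25.0, 132.0])]
```

```bash
cat >> h.py <<'E'
from scipy.spatial.transform import Rotation as Ro
def st():
    s=telemetry.sense(); print("t %.2f pos %s rot %s F %s M %s gap %.1f"%(s["time"],s["tool_pos"].round(1),s["tcp_rot"].round(2),s["ft_force"].round(1),s["wrist_torque"].round(2),s["finger_gap"])); return s
def plan(way,claw,start=None):
    """way: list of (pos,yaw,nrows); straight-down tool; prints rows with rounding carried along"""
    s=telemetry.sense() if start is None else None
    p,y=(s["tool_pos"].copy(),s["tcp_rot"][2]) if s else start
    p=np.array(p,float)
    for tp,ty,n in way:
        rows=[]
        for i in range(n):
            k=n-i; dp=(np.array(tp)-p)/k; dy=((ty-y+180)%360-180)/k if abs(ty-y)>180 else (ty-y)/k
            R=Ro.from_euler('xyz',[180,0,y],degrees=True)
            r=np.round(R.inv().apply(dp)/50,3); t=np.round(-dy/360,4)
            p=p+R.apply(r*50); y=y-t*360
            rows.append([*map(float,r),0,0,float(t),claw])
        print(str([rows]).replace(" ","").replace("-0.0,","0,").replace(".0,",",")); print(" end",p.round(1),round(y,2))
E
python3 - <<'E'
from h import *
s=telemetry.sense(); cp=camera_params("wrist"); T=np.array(cp["extrinsics"])
R=Ro.from_euler('xyz',s["tcp_rot"],degrees=True)
print("cam in tool",R.inv().apply(T[:3,3]-s["tool_pos"]).round(1),(R.inv().as_matrix()@T[:3,:3]).round(3).tolist(),np.array(cp["K"]).round(0).tolist())
plan([([420,-120,240],90,10),([491,354,220],159,10)],1)
E
```

```text
cam in tool [  78.     0.7 -143.3] [[0.0, -0.953, -0.303], [1.0, 0.0, -0.0], [0.0, -0.303, 0.953]] [[271.0, 0.0, 253.0], [0.0, 271.0, 196.0], [0.0, 0.0, 1.0]]
[[[0.713,-0.694,-0.019,0,0,-0.0196,1],[0.793,-0.601,-0.019,0,0,-0.0196,1],[0.861,-0.5,-0.019,0,0,-0.0196,1],[0.915,-0.39,-0.019,0,0,-0.0196,1],[0.956,-0.275,-0.019,0,0,-0.0196,1],[0.983,-0.155,-0.02,0,0,-0.0196,1],[0.994,-0.033,-0.019,0,0,-0.0197,1],[0.991,0.09,-0.02,0,0,-0.0196,1],[0.972,0.211,-0.019,0,0,-0.0197,1],[0.939,0.33,-0.02,0,0,-0.0196,1]]]
 end [ 420. -120.  240.] 89.99
[[[0.948,0.142,0.04,0,0,-0.0192,1],[0.924,0.255,0.04,0,0,-0.0192,1],[0.887,0.364,0.04,0,0,-0.0192,1],[0.836,0.468,0.04,0,0,-0.0192,1],[0.774,0.566,0.04,0,0,-0.0192,1],[0.7,0.654,0.04,0,0,-0.0191,1],[0.617,0.734,0.04,0,0,-0.0192,1],[0.524,0.803,0.04,0,0,-0.0191,1],[0.425,0.86,0.04,0,0,-0.0192,1],[0.318,0.904,0.04,0,0,-0.0191,1]]]
 end [491. 354. 220.] 159.0
```

```bash
python3 -m jog '[[[0.713,-0.694,-0.019,0,0,-0.0196,1],[0.793,-0.601,-0.019,0,0,-0.0196,1],[0.861,-0.5,-0.019,0,0,-0.0196,1],[0.915,-0.39,-0.019,0,0,-0.0196,1],[0.956,-0.275,-0.019,0,0,-0.0196,1],[0.983,-0.155,-0.02,0,0,-0.0196,1],[0.994,-0.033,-0.019,0,0,-0.0197,1],[0.991,0.09,-0.02,0,0,-0.0196,1],[0.972,0.211,-0.019,0,0,-0.0197,1],[0.939,0.33,-0.02,0,0,-0.0196,1],[0.948,0.142,0.04,0,0,-0.0192,1],[0.924,0.255,0.04,0,0,-0.0192,1]]]'
python3 - <<'E'
from h import *
s=st(); cp=camera_params("wrist"); im,d=snapshot("wrist"); np.savez("w1.npz",im=im,d=d,K=cp["K"],E=cp["extrinsics"]); save("pics/w1.png",im)
s=st(); print(s["qd"].round(1))
E
```

```text
time: 1.6
tool_pos: [434.2, -24.1, 236.6]
tcp_rot: [-180.0, -0.0, 104.0]
ft_force: [0.1, -1.1, -0.1]
finger_gap: 85.3
t 1.60 pos [434.2 -24.1 236.6] rot [-1.7998e+02 -1.0000e-02  1.0404e+02] F [ 0.1 -1.1 -0.1] M [-0.01 -0.04  0.02] gap 85.3
t 1.65 pos [434.4 -19.3 236.3] rot [179.97  -0.21 104.53] F [-0.2  5.7 -1.2] M [0.11 0.08 0.01] gap 85.5
[-5.2  0.2 -0.1 -1.1  0.2  0.9]
```

View pics/w1.png

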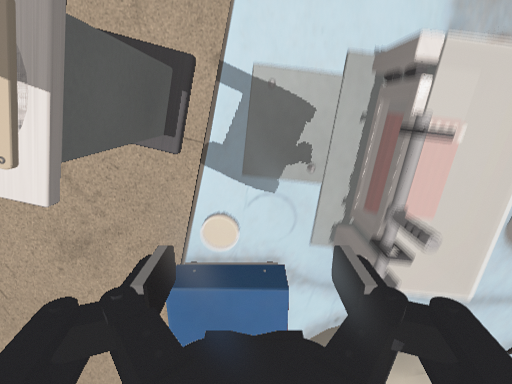

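The wrist view was taken while the arm was still moving. The pad is at (290,120) under the gripper's shadow and the pins can't be made out, so I'll look again later. Next I go to the plate.

```bash
python3 -m jog '[[[0.887,0.364,0.04,0,0,-0.0192,1],[0.836,0.468,0.04,0,0,-0.0192,1],[0.774,0.566,0.04,0,0,-0.0192,1],[0.7,0.654,0.04,0,0,-0.0191,1],[0.617,0.734,0.04,0,0,-0.0192,1],[0.524,0.803,0.04,0,0,-0.0191,1],[0.425,0.86,0.04,0,0,-0.0192,1],[0.318,0.904,0.04,0,0,-0.0191,1],[0,0,0.5,0,0,0,1],[0,0,0,0,0,0,1]]]'
python3 - <<'E'
from h import *
s=st(); cp=camera_params("wrist"); im,d=snapshot("wrist"); np.savez("w2.npz",im=im,d=d,K=cp["K"],E=cp["extrinsics"]); save("pics/w2.png",im)
hsv=cv2.cvtColor(im,cv2.COLOR_RGB2HSV); m=(hsv[...,2]<60).astype(np.uint8)
for c in cv2.findContours(m,cv2.RETR_LIST,1)[0]:
    a=cv2.contourArea(c)
    if a>60: print(a,cv2.boundingRect(c),plane(cp,c[:,0].mean(0),44).round(0))
E
```

```text
time: 2.9
tool_pos: [489.4, 352.8, 192.7]
tcp_rot: [-179.7, -0.2, 159.0]
ft_force: [0.4, -1.1, -1.5]
finger_gap: 85.4
t 2.90 pos [489.4 352.8 192.7] rot [-179.73   -0.2   159.02] F [ 0.4 -1.1 -1.5] M [0.05 0.01 0.06] gap 85.4
33624.5 (0, 246, 512, 138) [[684. 281.  44.]]
266.0 (250, 165, 12, 33) [[488. 353.  44.]]
2499.5 (81, 0, 94, 101) [[332. 284.  44.]]
```

View pics/w2.png

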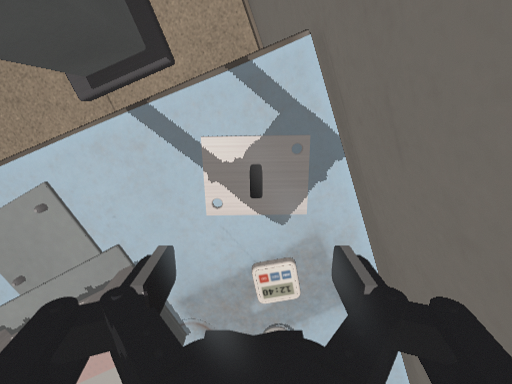

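The wrist view shows the plate with holes at (297,148) and (217,203) and its bar at (256,182). Both pins are also visible, at about (41,208) and (18,281). The plate edges are nearly parallel to the image, so the yaw of 159° is close.

```bash
python3 - <<'E'
from h import *
f=np.load("w2.npz"); im,d=f["im"],f["d"]; cp=dict(K=f["K"],extrinsics=f["E"]); P=cloud(cp,d)
a0=np.degrees(np.arctan2(100,-68)); g=cv2.cvtColor(im,cv2.COLOR_RGB2GRAY)
# holes: bluish on plate
hsv=cv2.cvtColor(im,cv2.COLOR_RGB2HSV); m=((hsv[...,1]>50)).astype(np.uint8)
C=[]
for (u,v) in((297,148),(217,203)):
    n,l,s,c=cv2.connectedComponentsWithStats(m[v-9:v+10,u-9:u+10]); 
    k=l[8:11,8:11].max(); C.append(c[k]+[u-9,v-9]); print("hole",s[k],C[-1].round(1))
# +y(-x) hole vs other by world
W=plane(cp,C,8); 
if W[0,1]<W[1,1]: W=W[::-1]
dv=W[0]-W[1]; print("holes@8",W.round(1).tolist(),"mid",W.mean(0).round(1),"dist",np.hypot(*dv[:2]).round(1),"yaw",round(np.degrees(np.arctan2(dv[1],dv[0]))-a0,2))
print("plate z",P[175,225].round(1),P[205,290].round(1),"pad z",P[230,40].round(1),"bench",P[180,140].round(1))
save("pics/w2c.png",np.hstack([cv2.resize(im[a:a+100,0:100],None,fx=3.9,fy=3.9,interpolation=cv2.INTER_CUBIC) for a in(180,)]+[cv2.resize(im[125:225,195:320],None,fx=3.2,fy=3.9,interpolation=cv2.INTER_CUBIC)]))
E
```

```text
hole [  0   0  19  19 361] [297. 148.]
hole [  0   0  19  19 361] [217. 203.]
holes@8 [[476.3, 412.8, 8.0], [506.3, 295.1, 8.0]] mid [491.3 354.    8. ] dist 121.5 yaw -19.92
plate z [476.  319.    8.4] [541.8 381.7   9. ] pad z [457.2  60.4   8.3] bench [444.4 214.5   3. ]
```

View pics/w2c.png

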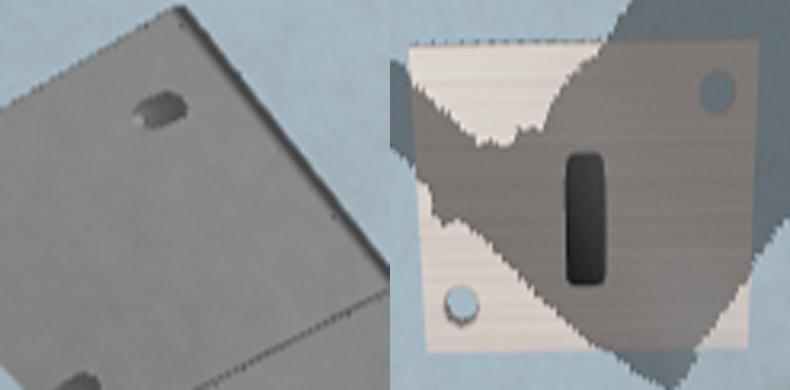

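```bash
python3 - <<'E'
from h import *
f=np.load("w2.npz"); im=f["im"]; cp=dict(K=f["K"],extrinsics=f["E"]); g=cv2.cvtColor(im,cv2.COLOR_RGB2GRAY)
a0=np.degrees(np.arctan2(100,-68))
K=np.array(cp["K"]);T=np.linalg.inv(np.array(cp["extrinsics"]))
def proj(p): q=T[:3,:3]@p+T[:3,3]; q=K@q; return q[:2]/q[2]
W=[]
for (u,v) in((41,208),(18,281)):
    w=g[v-14:v+15,u-14:u+15].astype(int); m=(w<np.median(w)-14).astype(np.uint8)
    n,l,s,c=cv2.connectedComponentsWithStats(m); k=1+s[1:,4].argmax(); ctr=c[k]+[u-14,v-14]
    W.append(plane(cp,ctr,14)[0]); p=W[-1]; print(s[k],ctr.round(1),"base",proj(p*[1,1,0]+[0,0,8]).round(1),"tip",proj(p*[1,1,0]+[0,0,22]).round(1))
W=np.array(W); W=W[np.argsort(-W[:,1])]
dv=W[0]-W[1]; print(W.round(1).tolist(),"mid",W.mean(0).round(1),"dist",np.hypot(*dv[:2]).round(1),"yaw",round(np.degrees(np.arctan2(dv[1],dv[0]))-a0,2))
plan([([491.3,354,90],160,2),([491.3,354,24],160,2)],1)
E
```

```text
[ 7  9 14 10 95] [ 41.1 207.5] base [ 44.6 206. ] tip [ 36.3 209.7]
[ 8  8 14 11 92] [ 19. 280.] base [ 22.5 277.5] tip [ 14.1 283.5]
[[430.6, 85.3, 14.0], [510.5, -5.3, 14.0]] mid [470.6  40.   14. ] dist 120.8 yaw 7.21
[[[-0.006,0.016,1.044,0,0,-0.0014,1],[-0.005,0.015,1.045,0,0,-0.0014,1]]]
 end [491.3 354.   90. ] 159.99
[[[0,0,0.66,0,0,0,1],[0,0,0.66,0,0,0,1]]]
 end [491.3 354.   24. ] 159.99
```

```bash
python3 -m jog '[[[-0.003,0.01,0.9,0,0,-0.0014,1],[-0.003,0.01,0.9,0,0,-0.0014,1],[-0.003,0.01,0.8,0,0,0,1],[0,0,0.7,0,0,0,1],[0,0,0,0,0,0,1],[0,0,0,0,0,0,1]]]' 60
python3 - <<'E'
from h import *
s=st(); plan([([491.3,354,14.5],160,1)],1)
E
```

```text
time: 3.7
tool_pos: [493.5, 355.0, 33.3]
tcp_rot: [179.9, 0.1, 160.0]
ft_force: [0.2, -0.1, 0.7]
finger_gap: 85.6
t 3.70 pos [493.5 355.   33.3] rot [1.7988e+02 1.0000e-01 1.5996e+02] F [ 0.2 -0.1  0.7] M [-0.02  0.01 -0.06] gap 85.6
[[[0.034,-0.035,0.376,0,0,-0.0001,1]]]
 end [491.3 354.   14.5] 160.0
```

```bash
python3 -m jog '[[[0.034,-0.035,0.37,0,0,0,1],[0,0,0,0,0,0,0.5],[0,0,0,0,0,0,0.2],[0,0,0,0,0,0,0],[0,0,0,0,0,0,0],[0,0,0,0,0,0,0],[0,0,0,0,0,0,0]]]' 60
python3 - <<'E'
from h import *
s=st()
E
```

```text
time: 4.58
tool_pos: [490.3, 354.0, 13.0]
tcp_rot: [180.0, 0.0, 160.0]
ft_force: [-0.3, -0.1, 4.6]
finger_gap: 12.8
t 4.58 pos [490.3 354.   13. ] rot [1.7995e+02 3.0000e-02 1.6001e+02] F [-0.3 -0.1  4.6] M [-0.01  0.02  0.04] gap 12.8
```

```bash
python3 - <<'E'
from h import *
plan([([489,354,63],160,2),([488,354,125],160,2),([462,40,125],187.2,8)],0)
E
```

```text
[[[0.012,-0.004,-0.5,0,0,0,0],[0.012,-0.004,-0.5,0,0,0,0]]]
 end [489. 354.  63.] 160.01
[[[0.01,-0.004,-0.62,0,0,0,0],[0.009,-0.003,-0.62,0,0,0,0]]]
 end [488. 354. 125.] 160.01
[[[-0.207,-0.76,0,0,0,-0.0094,0],[-0.162,-0.771,0,0,0,-0.0094,0],[-0.116,-0.779,0,0,0,-0.0095,0],[-0.07,-0.785,0,0,0,-0.0094,0],[-0.023,-0.787,0,0,0,-0.0095,0],[0.024,-0.787,0,0,0,-0.0094,0],[0.07,-0.785,0,0,0,-0.0095,0],[0.117,-0.779,0,0,0,-0.0094,0]]]
 end [462.  40. 125.] 187.19
```

```bash
python3 -m jog '[[[0,0,-0.3,0,0,0,0],[0,0,-0.7,0,0,0,0],[0,0,-0.7,0,0,0,0],[0,0,-0.54,0,0,0,0],[-0.207,-0.76,0,0,0,-0.0094,0],[-0.162,-0.771,0,0,0,-0.0094,0],[-0.116,-0.779,0,0,0,-0.0095,0],[-0.07,-0.785,0,0,0,-0.0094,0]]]' && python3 -m jog '[[[-0.023,-0.787,0,0,0,-0.0095,0],[0.024,-0.787,0,0,0,-0.0094,0],[0.07,-0.785,0,0,0,-0.0095,0],[0.117,-0.779,0,0,0,-0.0094,0],[0,0,0,0,0,0,0],[0,0,0,0,0,0,0],[0,0,0,0,0,0,0]]]'
python3 - <<'E'
from h import *
for i in range(2):
    s=st(); cp=camera_params("wrist"); im,d=snapshot("wrist"); np.savez(f"w3{i}.npz",im=im,d=d,K=cp["K"],E=cp["extrinsics"],p=s["tool_pos"],r=s["tcp_rot"])
save("pics/w3.png",im); im,d=snapshot("top"); np.savez("top3.npz",im=im,d=d); st()
E
```

```text
time: 5.58
tool_pos: [476.3, 195.4, 124.8]
tcp_rot: [-180.0, -0.0, 173.7]
ft_force: [-0.2, -0.0, -2.1]
finger_gap: 13.0
time: 6.45
tool_pos: [463.8, 40.6, 124.6]
tcp_rot: [180.0, -0.0, -172.8]
ft_force: [-0.5, 0.7, -2.8]
finger_gap: 13.1
t 6.45 pos [463.8  40.6 124.6] rot [ 179.98   -0.   -172.77] F [-0.5  0.7 -2.8] M [-0.02  0.03  0.  ] gap 13.1
t 6.50 pos [463.8  40.6 124.5] rot [ 1.7999e+02 -1.0000e-02 -1.7275e+02] F [ 0.2  0.4 -2.4] M [ 0.01 -0.    0.01] gap 13.0
t 6.60 pos [463.8  40.5 124.4] rot [ 1.7999e+02 -1.0000e-02 -1.7275e+02] F [ 0.5 -0.  -3.3] M [ 0.01 -0.04  0.03] gap 13.2
```

View pics/w3.png

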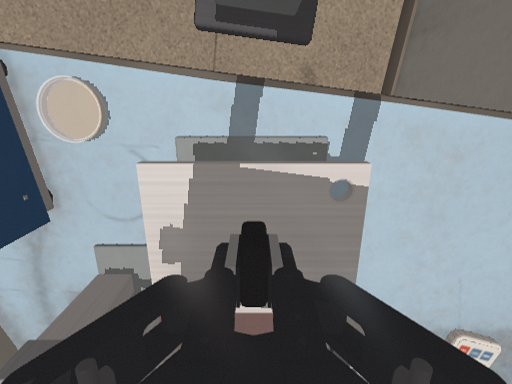

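The wrist view shows the plate held square. Its front edge is on row 162 from (138) to (370), and the left-front hole is at (341,190). I'll compute its offset in the tool frame.

```bash
python3 - <<'E'
from h import *
f=np.load("w31.npz"); im=f["im"]; cp=dict(K=f["K"],extrinsics=f["E"]); g=cv2.cvtColor(im,cv2.COLOR_RGB2GRAY).astype(float)
p=f["p"]; R=Ro.from_euler('xyz',f["r"],degrees=True)
hsv=cv2.cvtColor(im,cv2.COLOR_RGB2HSV)
m=((hsv[...,1]>40)&(hsv[...,0]>80)).astype(np.uint8)[178:202,328:354]
n,l,s,c=cv2.connectedComponentsWithStats(m); k=1+s[1:,4].argmax(); h=c[k]+[328,178]; print("hole",s[k],h.round(1))
# sub-pixel top edge & side edges by gradient
def edge(cols,r0,r1): return np.array([[u,r0+np.abs(np.diff(g[r0:r1,u])).argmax()+.5] for u in cols])
e=edge(list(range(195,325,5)),155,160+8); print("top edge rows",e[::6,1])
def vedge(rows,a,b): return np.array([[a+np.abs(np.diff(cv2.GaussianBlur(im,(3,3),0)[v,a:b,0].astype(int))).argmax()+.5,v] for v in rows])
L=vedge(range(166,220,6),132,152); Rr=vedge(range(166,220,6),360,376)
for nm,q in(("L",L),("R",Rr),("T",e)):
    w=R.inv().apply(plane(cp,q,119.5)-p); 
    a=np.polyfit(w[:,0],w[:,1],1) if nm!="T" else np.polyfit(w[:,1],w[:,0],1)
    print(nm,"tool xy median",np.median(w,0).round(1),"slope deg",np.degrees(np.arctan(a[0])).round(2), "spread",w.std(0).round(1))
print("hole tool",R.inv().apply(plane(cp,h,119.5)-p).round(2),"expect (+34,+50) + offset")
E
```

```text
hole [ 3  3  9  9 16] [334.8 184.5]
top edge rows [160.5 160.5 162.5 162.5 162.5]
L tool xy median [ 33.2 -65.9   5. ] slope deg -0.35 spread [9.2 0.2 0. ]
R tool xy median [33.2 64.8  5. ] slope deg 0.45 spread [9.2 0.2 0. ]
T tool xy median [49.1  1.7  5. ] slope deg -1.2 spread [ 0.5 20.7  0. ]
hole tool [[36.47 45.62  4.99]] expect (+34,+50) + offset
```

```bash
python3 - <<'E'
from h import *
plan([([469.9,40.9,42],187.2-360,3)],0)
E
python3 -m jog '[[[-0.122,-0.009,0.55,0,0,0,0],[0,0,0.6,0,0,0,0],[0,0,0.45,0,0,0,0],[0,0,0,0,0,0,0],[0,0,0,0,0,0,0],[0,0,0,0,0,0,0]]]'
```

```text
[[[-0.041,-0.002,0.549,0,0,0,0],[-0.04,-0.002,0.55,0,0,0.0001,0],[-0.041,-0.003,0.549,0,0,0,0]]]
 end [469.9  40.9  42. ] -172.78
time: 7.35
tool_pos: [471.2, 40.1, 45.9]
tcp_rot: [-180.0, 0.1, -172.8]
ft_force: [-0.8, 0.0, -2.6]
finger_gap: 13.3
```

```bash
python3 -m jog '[[[0.024,0.019,0.06,0,0,0,0],[0,0,0,0,0,0,0],[0,0,0,0,0,0,0]]]'
python3 - <<'E'
from h import *
st(); im,d=snapshot("scene"); c=im[170:290,180:330]; save("pics/s4.png",cv2.resize(c,None,fx=4.5,fy=4.5,interpolation=cv2.INTER_CUBIC)); st()
E
```

```text
time: 7.72
tool_pos: [468.6, 40.8, 41.5]
tcp_rot: [-180.0, 0.0, -172.8]
ft_force: [0.5, 0.6, -2.4]
finger_gap: 13.0
t 7.72 pos [468.6  40.8  41.5] rot [-180.      0.   -172.82] F [ 0.5  0.6 -2.4] M [-0.   -0.05  0.01] gap 13.0
t 7.78 pos [468.7  40.8  41.5] rot [-1.8000e+02  1.0000e-02 -1.7281e+02] F [ 0.4  0.1 -2.7] M [ 0.03 -0.02  0.03] gap 13.0
```

View pics/s4.png

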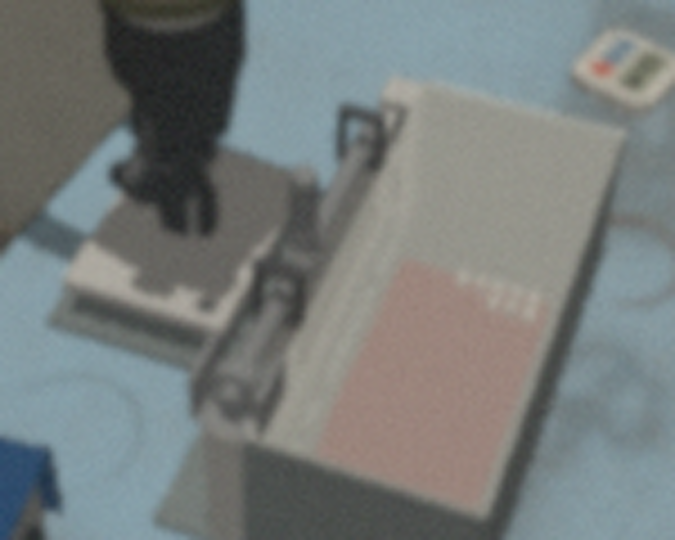

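The scene crop shows the plate level just above the pad and clear of the gate. The x reading is still 1.2 mm short, so I'll trim that and lower gently.

```bash
python3 -m jog '[[[-0.022,0,0.04,0,0,0,0],[0,0,0.04,0,0,0,0],[0,0,0,0,0,0,0],[0,0,0,0,0,0,0]]]'
```

```text
time: 8.28
tool_pos: [469.6, 40.9, 37.4]
tcp_rot: [180.0, -0.0, -172.8]
ft_force: [0.5, 0.6, -2.6]
finger_gap: 13.1
```

```bash
python3 -m jog '[[[0,0,0.05,0,0,0,0],[0,0,0.05,0,0,0,0],[0,0,0.04,0,0,0,0],[0,0,0,0,0,0,0],[0,0,0,0,0,0,0]]]'; python3 -c "
from h import *
st()"
```

```text
time: 8.9
tool_pos: [469.8, 40.9, 30.5]
tcp_rot: [180.0, 0.0, -172.8]
ft_force: [0.7, -0.7, -3.6]
finger_gap: 13.5
t 8.90 pos [469.8  40.9  30.5] rot [ 180.      0.   -172.82] F [ 0.7 -0.7 -3.6] M [ 0.01 -0.01  0.04] gap 13.5
```

```bash
python3 -m jog '[[[0,0,0.05,0,0,0,0],[0,0,0.05,0,0,0,0],[0,0,0.04,0,0,0,0],[0,0,0,0,0,0,0],[0,0,0,0,0,0,0]]]'; python3 -c "
from h import *
st()"
```

```text
time: 9.52
tool_pos: [469.6, 40.8, 23.3]
tcp_rot: [-180.0, -0.0, -172.8]
ft_force: [0.2, -3.0, -3.1]
finger_gap: 13.3
t 9.53 pos [469.6  40.8  23.3] rot [-1.7999e+02 -2.0000e-02 -1.7281e+02] F [ 0.2 -3.  -3.1] M [-0.46 -0.05  0.07] gap 13.3
```

```bash
python3 -m jog '[[[0,-0.008,0.02,0,0,0,0],[0,0,0.02,0,0,0,0],[0,0,0.015,0,0,0,0],[0,0,0,0,0,0,0],[0,0,0,0,0,0,0]]]'; python3 -c "
from h import *
st()"
```

```text
time: 10.15
tool_pos: [469.8, 40.7, 21.0]
tcp_rot: [180.0, 0.0, -172.8]
ft_force: [-3.9, 0.9, 4.7]
finger_gap: 13.1
t 10.15 pos [469.8  40.7  21. ] rot [ 1.7999e+02  1.0000e-02 -1.7281e+02] F [-3.9  0.9  4.7] M [0.05 0.58 0.03] gap 13.1
```

```bash
python3 -m jog '[[[0,0,0,0,0,0,0.2],[0,0,0,0,0,0,0.4],[0,0,0,0,0,0,0.4],[0,0,0,0,0,0,0.4],[0,0,-0.3,0,0,0,0.4],[0,0,-0.7,0,0,0,0.4],[0,0,-0.9,0,0,0,0.5],[0,0,-0.9,0,0,0,0.6],[0,0,-0.9,0,0,0,0.7],[0,0,-0.9,0,0,0,0.7],[0,0,0,0,0,0,0.7]]]'; python3 -c "
from h import *
st(); plan([([565,-5,245],97.2-360,9)],0.7)"
```

```text
time: 11.52
tool_pos: [472.2, 40.5, 256.7]
tcp_rot: [-179.9, 0.5, -172.8]
ft_force: [0.6, 0.5, -0.1]
finger_gap: 59.9
t 11.53 pos [472.2  40.5 256.7] rot [-179.92    0.53 -172.81] F [ 0.6  0.5 -0.1] M [ 0.01  0.07 -0.04] gap 59.9
[[[-0.192,-0.126,0.026,0,0,0.0278,0.7],[-0.211,-0.091,0.026,0,0,0.0278,0.7],[-0.224,-0.053,0.026,0,0,0.0278,0.7],[-0.229,-0.013,0.026,0,0,0.0278,0.7],[-0.228,0.027,0.026,0,0,0.0278,0.7],[-0.22,0.066,0.026,0,0,0.0277,0.7],[-0.205,0.103,0.026,0,0,0.0278,0.7],[-0.184,0.138,0.026,0,0,0.0277,0.7],[-0.158,0.167,0.025,0,0,0.0278,0.7]]]
 end [565.  -5. 245.] -262.81
```

```bash
python3 -c "
from h import *
im,d=snapshot('wrist'); save('pics/w5a.png',im)"
python3 -m jog '[[[-0.192,-0.126,0.026,0,0,0.0278,0.7],[-0.211,-0.091,0.026,0,0,0.0278,0.7],[-0.224,-0.053,0.026,0,0,0.0278,0.7],[-0.229,-0.013,0.026,0,0,0.0278,0.7],[-0.228,0.027,0.026,0,0,0.0278,0.7],[-0.22,0.066,0.026,0,0,0.0277,0.7],[-0.205,0.103,0.026,0,0,0.0278,0.7],[-0.184,0.138,0.026,0,0,0.0277,0.7],[-0.158,0.167,0.025,0,0,0.0278,0.7],[0,0,0,0,0,0,0.7],[0,0,0,0,0,0,0.7]]]'
python3 - <<'E'
from h import *
s=st(); cp=camera_params("wrist"); im,d=snapshot("wrist"); np.savez("w5.npz",im=im,d=d,K=cp["K"],E=cp["extrinsics"])
a=cv2.cvtColor(cv2.imread("pics/w5a.png"),cv2.COLOR_BGR2RGB)
save("pics/w5.png",np.hstack([cv2.resize(a,(384,288)),cv2.resize(im,(416,312))[:288]]))
st()
E
```

```text
time: 12.95
tool_pos: [561.9, -4.8, 238.4]
tcp_rot: [-179.9, -0.0, 97.4]
ft_force: [-0.3, 0.4, 0.2]
finger_gap: 60.2
t 12.95 pos [561.9  -4.8 238.4] rot [-1.7992e+02 -3.0000e-02  9.7410e+01] F [-0.3  0.4  0.2] M [-0.01  0.01 -0.02] gap 60.2
t 13.00 pos [562.   -4.7 238.7] rot [-1.7995e+02 -2.0000e-02  9.7380e+01] F [-0.7 -0.1 -0.1] M [-0.01  0.01  0.01] gap 59.8
```

View pics/w5.png

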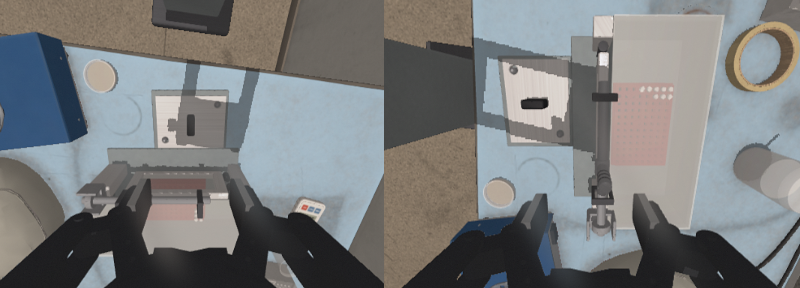

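The left half shows the plate on the pad with a pin filling each hole. The right half shows the bolt, loops and keeper along column ~600. I'll locate the stem from the depth cloud.

```bash
python3 - <<'E'
from h import *
f=np.load("w5.npz"); im=f["im"]; cp=dict(K=f["K"],extrinsics=f["E"]); P=cloud(cp,f["d"])
x,y,z=P[...,0],P[...,1],P[...,2]
box=(x>540)&(x<620)&(y>-60)&(y<60)
for a,b in((180,192),(160,180),(140,160)):
    m=box&(z>a)&(z<b); q=P[m]; 
    if len(q): vs,us=np.nonzero(m); print(a,b,len(q),"median",np.median(q,0).round(1),"min",q.min(0).round(1),"max",q.max(0).round(1),"px",us.min(),us.max(),vs.min(),vs.max())
m=(x>540)&(x<620)&(y>45)&(y<90)&(z>141)&(z<156); q=P[m]; print("left loop",np.median(q,0).round(1) if len(q) else None)
# gate line
for yy in(60,30,10): 
    m=(abs(y-yy)<4)&(z>122)&(z<141)&(x>550)&(x<610); q=P[m]; print(yy,len(q),np.median(q,0).round(1),q[:,0].min().round(1),q[:,0].max().round(1)) if len(q) else None
m=box&(z>178)&(z<192); c=max(cv2.findContours(m.astype(np.uint8),0,1)[0],key=cv2.contourArea); ctr,rr=cv2.minEnclosingCircle(c); print(ctr,rr,plane(cp,ctr,187))
save("pics/w5s.png",cv2.resize(im[150:290,190:340],None,fx=4,fy=4,interpolation=cv2.INTER_CUBIC))
E
```

```text
180 192 256 median [578.1 -14.6 186.9] min [571.8 -22.3 180.1] max [585.2  -9.4 189.1] px 263 280 220 237
160 180 150 median [577.1 -10.4 170.5] min [571.5 -17.4 160.2] max [585.9  -9.  179.9] px 262 280 210 226
140 160 393 median [580.1 -46.5 153.2] min [570.3 -54.1 140.1] max [595.6  -8.7 159.5] px 256 282 203 251
left loop [567.9  66.5 153.5]
60 75 [569.3  58.6 130.6] 563.6 575.2
30 110 [572.2  29.7 130.6] 566.4 579.0
10 98 [574.9   9.9 130.6] 569.2 581.0
(271.8680419921875, 227.5416717529297) 9.963489532470703 [[578.20498093 -13.7145471  187.        ]]
```

View pics/w5s.png

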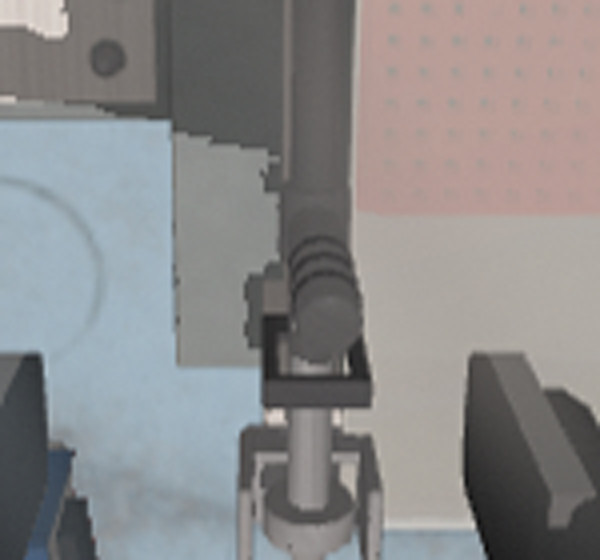

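The crop shows the stem top's disc at about (325,315) in crop pixels, which gives (578.3, -15.0, 187) in the world. That agrees with the value predicted from the pins, (579.2, -15.5).

```bash
python3 -c "
from h import *
st(); plan([([578.3,-15,185],97.2,2),([578.3,-15,148],97.2,2)],0.7)"
```

```text
t 13.00 pos [562.   -4.7 238.7] rot [-1.7995e+02 -2.0000e-02  9.7380e+01] F [-0.7 -0.1 -0.1] M [-0.01  0.01  0.01] gap 59.8
[[[-0.123,0.148,0.537,0,0,0.0002,0.7],[-0.122,0.149,0.536,0,0,0.0003,0.7]]]
 end [578.3 -15.  185. ] 97.2
[[[0,0,0.37,0,0,0,0.7],[0,0,0.37,0,0,0,0.7]]]
 end [578.3 -15.  148. ] 97.2
```

```bash
python3 -m jog '[[[-0.123,0.148,0.2,0,0,0.0002,0.7],[-0.122,0.149,0.2,0,0,0.0003,0.7],[0,0,0.3,0,0,0,0.7],[0,0,0,0,0,0,0.7],[0,0,0,0,0,0,0.7],[0,0,0,0,0,0,0.7]]]';python3 -c "
from h import *
st(); plan([([578.3,-15,147],97.2,3)],0.7)"
```

```text
time: 13.75
tool_pos: [579.2, -15.2, 204.8]
tcp_rot: [179.9, 0.0, 97.0]
ft_force: [0.4, 0.2, 0.3]
finger_gap: 60.0
t 13.75 pos [579.2 -15.2 204.8] rot [1.7994e+02 1.0000e-02 9.7010e+01] F [0.4 0.2 0.3] M [-0.    0.03 -0.01] gap 60.0
[[[0.002,-0.006,0.385,0,0,-0.0002,0.7],[0.002,-0.005,0.385,0,0,-0.0002,0.7],[0.003,-0.006,0.385,0,0,-0.0001,0.7]]]
 end [578.3 -15.  147. ] 97.19
```

```bash
python3 -m jog '[[[0,-0.01,0.385,0,0,0,0.7],[0,-0.008,0.385,0,0,0,0.7],[0,0,0.385,0,0,0,0.7],[0,0,0,0,0,0,0.7],[0,0,0,0,0,0,0.5],[0,0,0,0,0,0,0.3],[0,0,0,0,0,0,0.1],[0,0,0,0,0,0,0],[0,0,0,0,0,0,0],[0,0,0,0,0,0,0],[0,0,0,0,0,0,0]]]' 60;python3 -c "
from h import *
st()"
```

```text
time: 15.12
tool_pos: [578.3, -15.5, 147.4]
tcp_rot: [179.9, 0.0, 97.0]
ft_force: [-3.2, -0.8, 6.5]
finger_gap: 12.3
t 15.12 pos [578.3 -15.5 147.4] rot [1.7994e+02 2.0000e-02 9.7000e+01] F [-3.2 -0.8  6.5] M [-0.04  0.56 -0.03] gap 12.3
```

```bash
python3 -m jog '[[[0,0,-0.1,0,0,0,0],[0,0,-0.1,0,0,0,0],[0,0,0,0,0,0,0],[0,0,0,0,0,0,0],[0,0,0,0,0,0,0]]]';python3 -c "
from h import *
st()"
```

```text
time: 15.75
tool_pos: [577.9, -15.4, 156.1]
tcp_rot: [-180.0, -0.0, 97.0]
ft_force: [-0.5, -0.8, -1.9]
finger_gap: 12.4
t 15.75 pos [577.9 -15.4 156.1] rot [-179.99   -0.     97.  ] F [-0.5 -0.8 -1.9] M [-0.07 -0.02 -0.02] gap 12.4
```

```bash
python3 -m jog '[[[0.06,0,-0.02,0,0,0,0],[0.1,0,0,0,0,0,0],[0.1,0,0,0,0,0,0],[0,0,0,0,0,0,0],[0,0,0,0,0,0,0]]]';python3 -c "
from h import *
st()"
```

```text
time: 16.38
tool_pos: [576.3, -2.2, 157.2]
tcp_rot: [-180.0, -0.0, 97.0]
ft_force: [-1.4, -0.0, -1.0]
finger_gap: 12.4
t 16.38 pos [576.3  -2.2 157.2] rot [-1.7999e+02 -1.0000e-02  9.7030e+01] F [-1.4 -0.  -1. ] M [0.04 0.04 0.01] gap 12.4
```

```bash
python3 -m jog '[[[0.14,0,0,0,0,0,0],[0.14,0,0,0,0,0,0],[0.14,0,0,0,0,0,0],[0.12,0,0,0,0,0,0],[0,0,0,0,0,0,0],[0,0,0,0,0,0,0]]]';python3 -c "
from h import *
s=st(); S=np.array([578.3,-15]);p=s['tool_pos'][:2]-S; print('drawn',np.hypot(*p))
H=np.array([561.2,123.6]); r=s['tool_pos'][:2]-H; print('r',np.hypot(*r),'dir',np.degrees(np.arctan2(r[1],r[0])))"
```

```text
time: 17.12
tool_pos: [572.9, 24.5, 157.2]
tcp_rot: [-180.0, -0.0, 97.0]
ft_force: [-3.1, 0.6, -1.8]
finger_gap: 12.8
t 17.12 pos [572.9  24.5 157.2] rot [-1.7998e+02 -1.0000e-02  9.7020e+01] F [-3.1  0.6 -1.8] M [ 0.06  0.25 -0.04] gap 12.8
drawn 39.85717624384602
r 99.79785895185552 dir -83.24569144386521
```

```bash
python3 -m jog '[[[0.003,-0.105,0,0,0,0.0083,0],[0.003,-0.105,0,0,0,0.0083,0],[0.003,-0.105,0,0,0,0.0083,0],[0.003,-0.105,0,0,0,0.0083,0],[0,0,0,0,0,0,0],[0,0,0,0,0,0,0]]]';python3 -c "
from h import *
s=st(); H=np.array([561.2,123.6]); r=s['tool_pos'][:2]-H; print('r',np.hypot(*r),'dir',np.degrees(np.arctan2(r[1],r[0])))"
```

```text
time: 17.88
tool_pos: [553.0, 23.7, 157.8]
tcp_rot: [179.9, -0.0, 85.1]
ft_force: [3.6, -1.0, -2.1]
finger_gap: 12.6
t 17.88 pos [553.   23.7 157.8] rot [179.9  -0.   85.1] F [ 3.6 -1.  -2.1] M [-0.08 -0.45  0.  ] gap 12.6
r 100.1997220748211 dir -94.71553238330665
```

```bash
python3 -m jog '[[[0.003,-0.108,0,0,0,0.0085,0],[0.003,-0.108,0,0,0,0.0085,0],[0.003,-0.108,0,0,0,0.0085,0],[0.003,-0.108,0,0,0,0.0085,0],[0.003,-0.108,0,0,0,0.0085,0],[0.003,-0.108,0,0,0,0.0085,0],[0,0,0,0,0,0,0],[0,0,0,0,0,0,0],[0,0,0,0,0,0,0]]]';python3 - <<'E'
from h import *
s=st(); H=np.array([561.2,123.6]); r=s['tool_pos'][:2]-H; print('r',np.hypot(*r),'dir',np.degrees(np.arctan2(r[1],r[0])))
im,d=snapshot("scene"); t,d2=snapshot("top"); cp=camera_params("wrist"); w,dw=snapshot("wrist"); np.savez("w9.npz",im=w,d=dw,K=cp["K"],E=cp["extrinsics"])
save("pics/f.png",np.hstack([cv2.resize(im[160:300,170:330],(457,400),interpolation=cv2.INTER_CUBIC),cv2.resize(w,(343,257))[np.r_[0:257,[0]*143]]]))
E
```

```text
time: 19.0
tool_pos: [521.7, 31.5, 157.7]
tcp_rot: [179.9, -0.0, 66.8]
ft_force: [4.8, -2.4, -1.9]
finger_gap: 11.9
t 19.00 pos [521.7  31.5 157.7] rot [ 1.7991e+02 -1.0000e-02  6.6790e+01] F [ 4.8 -2.4 -1.9] M [-0.25 -0.67 -0.09] gap 11.9
r 100.21272747740004 dir -113.19084226814296
```

View pics/f.png

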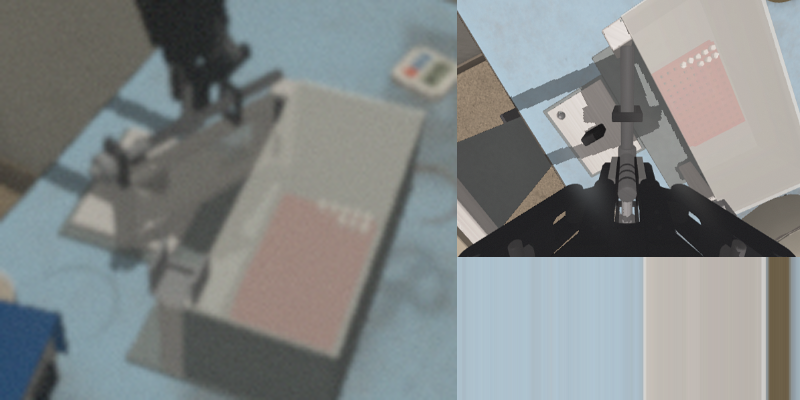

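The final picture shows the gate swung out with the stem held in the jaws and the plate still on the pad. I'll check the angle and the plate in numbers.

```bash
python3 - <<'E'
from h import *
f=np.load("w9.npz"); im=f["im"]; cp=dict(K=f["K"],extrinsics=f["E"]); P=cloud(cp,f["d"]); x,y,z=P[...,0],P[...,1],P[...,2]
m=(z>122)&(z<136)&(x>480)&(x<570)&(y>35)&(y<125); q=P[m][:,:2].astype(np.float32)
vx,vy,_,_=cv2.fitLine(q,cv2.DIST_HUBER,0,.01,.01).ravel(); a=np.degrees(np.arctan2(vy,vx))%180; print("bolt line dir",a,"-> gate angle",97.2-a,len(q))
Rz=Ro.from_euler('z',7.2,degrees=True); L=Rz.inv().apply((P-[470.7,40.3,8]).reshape(-1,3)).reshape(P.shape)
hsv=cv2.cvtColor(im,cv2.COLOR_RGB2HSV)
for a,b in((-45,-38),(0,40)),((-20,-10),(20,60)),((-45,-40),(-20,20)),((20,40),(30,60)):
    m=(L[...,0]>a[0])&(L[...,0]<a[1])&(L[...,1]>b[0])&(L[...,1]<b[1])&(L[...,2]<20); print(a,b,m.sum(),L[m][:,2].mean().round(2) if m.any() else None)
m=(L[...,2]>3)&(L[...,2]<13)&(abs(L[...,0])<90)&(abs(L[...,1])<90); q=L[m]; print("plate extents x,y",np.percentile(q[:,:2],[.5,99.5],axis=0).round(1).tolist())
st()
E
```

```text
bolt line dir 58.43398 -> gate angle 38.766018 105
(-45, -38) (0, 40) 219 8.63
(-20, -10) (20, 60) 341 8.71
(-45, -40) (-20, 20) 149 8.66
(20, 40) (30, 60) 554 8.64
plate extents x,y [[-48.9, -62.7], [50.5, 64.6]]
t 19.15 pos [521.7  31.5 157.7] rot [ 1.7991e+02 -1.0000e-02  6.6790e+01] F [ 4.8 -1.1 -1.3] M [-0.29 -0.69 -0.06] gap 12.2
```

```bash
python3 - <<'E'
from h import *
f=np.load("w9.npz"); cp=dict(K=f["K"],extrinsics=f["E"]); P=cloud(cp,f["d"]); x,y,z=P[...,0],P[...,1],P[...,2]
for lo,hi in((136,147),(110,118)):
    m=(z>lo)&(z<hi)&(x>500)&(x<575)&(y>42)&(y<118); q=P[m]
    if len(q)<20: print(lo,len(q)); continue
    vx,vy,x0,y0=cv2.fitLine(q[:,:2].astype(np.float32),cv2.DIST_HUBER,0,.01,.01).ravel(); a=np.degrees(np.arctan2(vy,vx))%180
    res=np.abs((q[:,0]-x0)*vy-(q[:,1]-y0)*vx); print(lo,len(q),"gate angle",97.2-a,"res",np.median(res),"y range",q[:,1].min(),q[:,1].max(),"z",np.median(q[:,2]))
E
```

```text
136 2515 gate angle 31.301933 res 2.927976659658274 y range 42.014737754422335 117.9968475530296 z 140.88511305759084
110 73 gate angle 54.72154 res 4.198941038925469 y range 64.95503040351187 117.52649687344683 z 117.13449467751755
```

```bash
python3 -c "
from h import *
print(job.hand_in()); st()"
```

```text
the job is handed in; nothing more can be done
None
the job is handed in; nothing more can be done
```

The job is done and handed in at about 19 s of the 53 s allowed. The plate is on its pins, the bolt is pulled back, and the arm is still holding the gate open at about 30°.

- **Plate:** I lowered it slowly over the two pins, with at most about 8 N of contact, and let go. The last depth check put its top about 8.6 mm above the pad at all four spots, against 8 mm expected. It was level to 0.1 mm and centred to about 1 mm.
- **Bolt:** I lifted it about 10 mm and pulled it back about 40 mm. The side force never rose above about 3 N, so it cleared the lip.
- **Gate:** The tool's position on its arc gives 29.9° open, and a line fitted along the bolt gives 31.3°. The stem was still gripped, with about 5 N of pull from the spring.

Two other line fits of the gate angle disagreed, at 38.8° and 54.7°. They used only 105 and 73 points at the wrong heights, so I set them aside.

I never moved near the petri dish, timer or beaker. I did not measure their positions again at the end.

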